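# Spring open the wide blade case

### The arm

A 6-joint arm with a two-finger parallel gripper is mounted at the origin on the work surface. World frame = base frame: x ahead of the robot, y to its left, z up, the work surface at z = 0. Lengths are in mm, angles in rad, forces in N, time in s.
With the tool pointing down it reaches from about 375 to 750 mm from the base axis. Payload 9 kg.
Tool frame: the origin (TCP) lies between the finger pads; the fingertips stand 11 mm ahead of it and the grasp point (between the pads) lies 8 mm behind it; z points along the fingers, y is the line along which they close (so a half turn about z gives the same grasp; the last joint's range is limited). The gripper opens to 85 mm and grips with 20 to 120 N. Pads are 22 mm wide; open, the fingers measure 114 mm over their backs; the gripper's body (76 mm by 85 mm) begins 54 mm behind the grasp point. The pads swing forward as they close: fully open they stand 13 mm farther back than shut.
Start: joints at [-1.533, 0.104, 0.097, 1.564, 0, 1.353], TCP at [151.82, -580.507, 221.731] pointing down, gripper open.
Joint ranges: [-2.99, 2.99], [-0.84, 1.86], [-1.1, 1.16], [-1.84, 2.11], [-1.51, 1.56], [-3.14, 3.14]. Speed limits (rad/s): [2.22, 2.22, 2.57, 3.14, 3.14, 3.14].

### API

Orientations are given as a rotation vector (axis times angle).
In Python, from plant import env gives the robot as it stands.
- The arm moves only by the tool arm_command, never from a script. Its argument "deltas" is a list of rows, each a list of 6 numbers: the shift along the tool's x, y, z normalised to -1 to 1, where 1 is 0.15 m, then the turn, a rotation vector about the tool's x, y, z normalised to -1 to 1, where 1 is 0.1 rad. A call has 1 to 20 rows; each row shifts and turns the commanded pose from where the row before left it, along the tool's axes as they then stand; what a row does not reach is not made up. A row lasts 1/8 s, in which the tool goes at most 62.5 mm and 10.7 degrees, less where a joint would pass 70% of its speed; a pose out of reach is approached as far as the arm can. A call with a number of a shift or a turn outside -1 to 1 is refused whole. A call with a gripper value outside its range is refused whole. "fingers" is the opening, from -1 (shut) to 1 (fully open), so that 0 is half open, set as the call begins (left out, the last holds). The fingers move at their own pace and stop on an object; "force" is the grip in N (left out, the last holds). Time passes only in rows, so rows that do not move let the fingers close. It gives the time, the measured TCP pose, the force, the opening and the grip force at its end, in the units of the state.
- env.read_state(): the state, without advancing time (a new reading comes with each control period).
- env.snapshot(name): name is "scene" or "top" or "wrist"; returns the picture (480x640x3 uint8, blue, green, red); there is no depth.
- env.calibration(name): a dict with "intrinsics" (3x3 intrinsics, pixels), "R" (3x3) and "t" (3): a world point X has camera coordinates R X + t; the wrist camera has in their place "mount" (4x4, takes a point from camera to tool coordinates, whose origin is the TCP and whose axes are the flange's). Camera axes: x right, y down, z forward; pixel columns grow to the right and rows downward; lengths in mm; the calibration is good to about 2 mm. A picture is of the moment at which its call begins: read the wrist's pose just before it. calibration takes no time and is no camera call.
- env.sign_off(): hands the job in; it is judged then, once.
Trained networks look in the newest picture that a camera, given by its name, has taken for a name from the list of things; names that differ only in an ending like _2 or _b are one class to them, and where a whole thing is asked for, a point or a joint stands for the part that bears it (a point fixed in the world has none). Each returns a list of dicts, best first, with "conf" (0 to 1); they miss things now and then, are a little off and sometimes report something else, mostly with a low value. They report only what shows in the picture. A call takes as long as a camera call.
- env.cut_out(camera, name): "mask" (480x640 bool, what is visible of it) and "bbox" ([left, top, right, bottom] in pixels, round what is visible of it).
The state is a dict: "time": time; "joint_positions": joint angles; "qvel": joint speeds; "effort": joint torques, N m; "position": TCP position; "eef_rot": TCP orientation; "force": force on the tool from outside, world axes, zero at the start; "moment": the same for the moment, N m; "opening": finger opening in mm; "grasp_force": force on a finger pad.
Only numpy, scipy, OpenCV 4.12 (cv2) and the standard library are available. Lean on these libraries where they do the work, as an engineer would, in place of code of your own. Each camera call takes 0.05 s, during which the arm holds its last target. There are 200 camera calls.

### The job

Two blade cases are screwed down on wooden risers on the bench. On the wider one, press down the release tab at its front so that the lid springs up part way, then push that lid right back until it stands fully open against its stop, and let go. Do it all by touch, picking nothing up: keep the narrow case shut and leave the other things on the bench where they are.

Things in the scene. Friction and masses are not known exactly. Their poses are not given: they have to be found in the camera images.
- wide: The wide jigsaw-blade case: black box fixed on a wood riser 4 to 34 mm high, 150 mm wide (y), 110 mm deep (x), 55 mm high. Grey flat lid, 6 mm thick, over the whole top, hinged along the far (+x) upper edge; grey release tab at the middle of its front (-x) side. Origin: centre of the box underside (riser top), z up. The two cases differ in yaw and height. This is the one to open.
- wide_press (a point): Where to press the wide case's tab: top of its flat pad, mid-width, 48 mm above the box underside at rest, 35 mm out from the case's front. The pad is 28 mm wide and spans 5 to 50 mm out; it pivots at the case and this point goes down about 10 mm. 1 to 2 N start it, 4 N bottom it. Behind the pad a hook plate rises 19 mm above it to hold the lid's front edge; it leans 7 mm towards the pad when pressed.
- wide_tab (a joint): Tilt of the wide case's release tab (rad): 0 at rest, 0.3 pressed fully down. The lid is let go at about 0.17. It springs back when let go.
- wide_lid (a joint): Opening angle of the wide lid (rad): 0 shut and latched; unlatched, a spring plunger lifts it within a second to about 0.6 and holds it there; 1.92 is fully open against its stop. The hinge is damped; pushing the edge takes under 2 N. Left short of upright (1.57) the lid sinks back to about 0.6; past upright it leans back on its own.
- wide_hinge (a point): Middle of the wide lid's hinge axis, on the far (+x) upper edge of the case, 55 mm above the box underside; the axis runs along the case's y. It does not move with the lid.
- wide_edge (a point): Middle of the wide lid's free front edge, on its underside, 110 mm from the hinge axis; it moves with the lid (about 64 mm above the case's rim when the lid has sprung up).
- narrow: The narrow jigsaw-blade case: black box fixed on a wood riser 4 to 34 mm high, 85 mm wide (y), 110 mm deep (x), 55 mm high. Grey flat lid, 6 mm thick, over the whole top, hinged along the far (+x) upper edge; grey release tab at the middle of its front (-x) side. Origin: centre of the box underside (riser top), z up. The two cases differ in yaw and height. It must stay shut.
- narrow_lid (a joint): Opening angle of the narrow case's lid (rad): 0 shut. It has the same latch, with a tab 24 mm wide, so do not press it.
- glue: White glue bottle, loose, 52 mm across, 150 mm tall, upright; origin at the centre of its underside. Leave alone.
- tape: Black tape measure, loose, 65 x 35 x 60 mm high; origin at the centre of its underside. Leave alone.
- driver: Screwdriver, loose, lying beyond the cases across the bench, 200 mm long, 26 mm thick; origin under its middle. Leave alone.
- offcut: Wood offcut, loose, 50 x 50 x 20 mm high, lying on the robot's side between the cases; origin at the centre of its underside. Leave alone.

How it is judged (in metres and radians):
On the way, in this order (a step that is already met when the one before it is completed fails the run):
1. the wide case's release tab is pressed down (value of joint wide_tab above 0.14 rad and contact force between the fingers and wide_tab above 0.3 N).
2. its lid has sprung up part way (value of joint wide_lid above 0.45 rad), for 0.1 s.
At the end, for the whole second after the job is handed in: The wide lid stands at rest open beyond 1.8 rad (its stop is at 1.92), and the narrow case is shut (under 0.05 rad) (value of joint wide_lid between 1.8 and 2 rad and velocity of joint wide_lid between -0.05 and 0.05 rad/s and value of joint narrow_lid below 0.05 rad); the robot touches nothing.
It fails at once if the narrow case's lid comes open (value of joint narrow_lid above 0.1 rad).
It fails at once if the glue bottle is moved more than 20 mm or lifted (distance of glue from where it was at the start of the episode above 0.02 m).
It fails at once if the tape measure is moved more than 20 mm or lifted (distance of tape from where it was at the start of the episode above 0.02 m).
It fails at once if the screwdriver is moved more than 20 mm or lifted (distance of driver from where it was at the start of the episode above 0.02 m).
It fails at once if the wood offcut is moved more than 20 mm or lifted (distance of offcut from where it was at the start of the episode above 0.02 m).
It also fails if it takes over 38 s, if anything falls off the work surface, if the arm or the gripper's body presses on something with over 40 N, if the wrist force passes 120 N, or if a joint passes its speed limit or range.

## Working session

There is one attempt and no reset: what is moved stays moved. The work goes in short steps, Python scripts to look and compute and a tool call to move; the robot and the scene stay as the last step left them, time stands still between calls to the robot, and variables do not carry over. Pictures are saved under pics/ and viewed, at most 10 in all, crops included, and the job is handed in when it is done.

Besides the shell and the picture viewer there is one more tool, called after ">>>" as name(argument=value, ...) on one line, values as JSON. arm_command: Moves the arm, as the interface text tells. Its arguments: {"type":"object","properties":{"deltas":{"type":"array"},"fingers":{"type":"number"},"force":{"type":"number"}},"required":["deltas"]}

```bash
mkdir -p pics
python3 - <<'E'
from plant import env
import cv2,numpy as np
for n in ("top","scene"):
    im=env.snapshot(n); cv2.imwrite(f"pics/{n}1.png",im)
    c=env.calibration(n); print(n,np.round(c["intrinsics"],1).tolist(),np.round(c["R"],4).tolist(),np.round(c["t"],1).tolist())
    for k in ("wide","narrow","wide_press","wide_edge"):
        print(k,[(round(d["conf"],2),d["bbox"]) for d in env.cut_out(n,k)][:3])
s=env.read_state();print(s["time"],s["position"],s["eef_rot"],s["opening"],s["force"])
E
```

```text
top [[588.1, 0.0, 316.0], [0.0, 588.1, 233.8], [0.0, 0.0, 1.0]] [[0.0213, -0.9997, -0.0101], [-0.9984, -0.0207, -0.0533], [0.0531, 0.0113, -0.9985]] [7.3, 575.1, 1380.5]
wide [(0.6, [212.1, 191.4, 300.0, 273.0]), (0.23, [214.7, 194.6, 292.9, 258.0])]
narrow [(0.78, [377.9, 210.9, 442.0, 282.4])]
wide_press [(0.76, [253.0, 245.1, 269.4, 270.8])]
wide_edge [(0.57, [214.8, 192.9, 289.7, 258.9])]
scene [[562.5, 0.0, 324.9], [0.0, 562.5, 245.7], [0.0, 0.0, 1.0]] [[0.5724, 0.8198, 0.0139], [0.533, -0.3592, -0.7661], [-0.6231, 0.4459, -0.6426]] [-325.5, -239.7, 1637.8]
wide [(0.94, [345.6, 199.6, 425.6, 282.7])]
narrow [(0.9, [206.6, 261.8, 281.3, 338.0])]
wide_press [(0.53, [347.7, 212.2, 367.4, 219.3])]
wide_edge [(0.61, [352.0, 202.9, 425.3, 253.2])]
0.5 [ 151.80249347 -580.48276718  221.67616369] [-3.11592369e+00 -4.00675698e-01  4.64186459e-05] 85.79714483753104 [0.51203669 0.07857019 0.46976823]
```

View pics/top1.png

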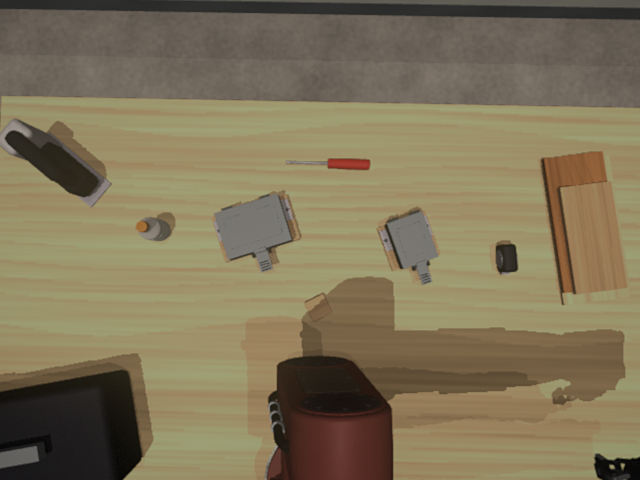

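View pics/scene1.png

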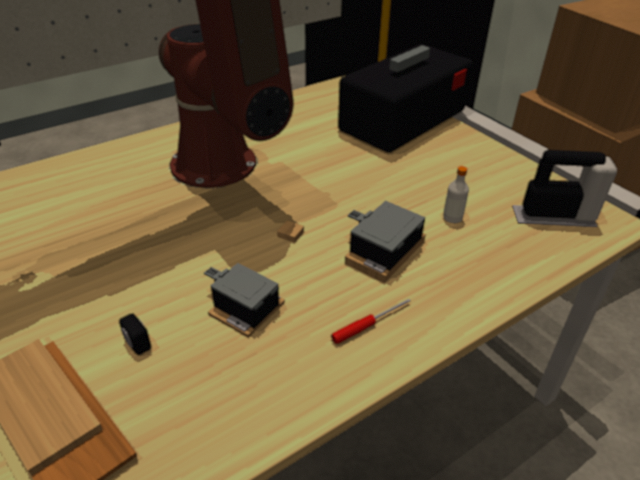

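The top view shows the wide case at about (256,227) with its tab at (263,262). The narrow case is at (410,240), the glue at (152,229) and the offcut at (317,305). I'll fit the wide case's pose from the lid and tab masks in both views.

```bash
cat > h.py <<'E'
from plant import env
import cv2,numpy as np
from scipy.optimize import minimize
from scipy.spatial.transform import Rotation as Rn
def cam(n,s=None):
    c=env.calibration(n);K=np.array(c["intrinsics"])
    if "R" in c: return K,np.array(c["R"]),np.array(c["t"]).ravel()
    s=s or env.read_state();M=np.array(c["mount"]);T=np.eye(4)
    T[:3,:3]=Rn.from_rotvec(s["eef_rot"]).as_matrix();T[:3,3]=s["position"]
    W=np.linalg.inv(T@M);return K,W[:3,:3],W[:3,3]
def proj(c,X):
    K,R,t=c;p=(X@R.T+t)@K.T;return p[:,:2]/p[:,2:]
def box(x0,x1,y0,y1,z0,z1): return np.array([[x,y,z] for x in(x0,x1) for y in(y0,y1) for z in(z0,z1)],float)
LID=box(-55,55,-75,75,55,61); PAD=box(-105,-60,-14,14,45,48)
def world(p,X):
    c,s=np.cos(p[2]),np.sin(p[2]);return X@np.array([[c,-s,0],[s,c,0],[0,0,1]]).T+[p[0],p[1],p[3]]
def sil(c,X):
    S=4;m=np.zeros((480,640),np.uint8)
    h=cv2.convexHull(proj(c,X).astype(np.float32)); cv2.fillConvexPoly(m,np.round(h*16).astype(np.int32),1,shift=4);return m>0
def fit(obs,p0,steps=(15,15,.1,10)):
    def f(p):
        e=0
        for c,X,m in obs:
            q=sil(c,world(p,X));e+=1-(q&m).sum()/max(1,(q|m).sum())
        return e+ 10*max(0,4-p[3])+10*max(0,p[3]-34)
    best=None
    for k in range(4):
        sim=np.array([p0]+[np.array(p0)+np.eye(4)[i]*steps[i]*(1 if k%2 else -1)/(1+k//2) for i in range(4)])
        r=minimize(f,p0,method="Nelder-Mead",options=dict(initial_simplex=sim,xatol=.01,fatol=1e-5,maxiter=600))
        if best is None or r.fun<best.fun: best=r
        p0=best.x
    return best
E
python3 - <<'E'
from h import *
obs=[]
for n in("top","scene"):
    env.snapshot(n);c=cam(n)
    for k,X in(("wide_edge",LID),("wide_press",PAD)):
        d=env.cut_out(n,k)
        if d: obs.append((c,X,np.array(d[0]["mask"]))); print(n,k,d[0]["conf"],d[0]["mask"].sum())
# initial: lid centre ray at z 80
K,R,t=cam("top");d=R.T@np.linalg.inv(K)@[254,227,1];o=-R.T@t;P=o+d*(80-o[2])/d[2];print(P)
for S in ([o for o in obs],[o for o in obs if o[1] is LID]):
    r=fit(S,[P[0],P[1],.25,19]);print(np.round(r.x,3),r.fun)
    print([round(1-(sil(c,world(r.x,X))&m).sum()/(sil(c,world(r.x,X))|m).sum(),3) for c,X,m in S])
    print(world(r.x,np.array([[-90,0,48],[55,0,55.]])))
for k in("glue","offcut","driver","narrow"):
    d=env.cut_out("top",k)
    if d:
        b=d[0]["bbox"];dd=R.T@np.linalg.inv(K)@[(b[0]+b[2])/2,(b[1]+b[3])/2,1];print(k,o+dd*(20-o[2])/dd[2])
E
```

```text
top wide_edge 0.63 3194
top wide_press 0.81 306
scene wide_edge 0.72 2037
scene wide_press 0.71 103
[583.91999859 159.59961382  80.        ]
[5.87874e+02 1.62794e+02 3.35000e-01 2.53390e+01] 0.7174520917282673
[np.float64(0.06), np.float64(0.181), np.float64(0.059), np.float64(0.418)]
[[502.87739827 133.20415166  73.33891627]
 [639.81635763 180.87721961  80.33891627]]
[5.86365e+02 1.61952e+02 3.39000e-01 2.44230e+01] 0.09001794143628472
[np.float64(0.047), np.float64(0.043)]
[[501.47816931 132.04992606  72.4228526 ]
 [638.24090216 180.22621591  79.4228526 ]]
glue [577.56910887 402.96426816  20.        ]
offcut [392.61867119  12.70960968  20.        ]
driver [739.51150281  -1.01100389  20.        ]
narrow [ 548.33010903 -206.60910795   20.        ]
```

Run:
```python
from h import *
print(np.round(env.calibration("wrist")["mount"],3).tolist())
s=env.read_state();R=Rn.from_rotvec(s["eef_rot"]).as_matrix();p=s["position"]
W=[np.array([390,-280,250.])]*10+[np.array([500,130,250.])]*10
for i,w in enumerate(W):
    n=10-i%10;d=R.T@(w-p)/n;v=np.round(d/150,2);p=p+R@v*150;R=R@Rn.from_rotvec([0,0,-.1]).as_matrix()
    print(v.tolist(),end=",")
```

```text
[[-0.001, -0.956, -0.293, 76.409], [1.0, -0.001, -0.001, 1.591], [0.001, -0.293, 0.956, -151.797], [0.0, 0.0, 0.0, 1.0]]
[0.2, -0.15, -0.02],[0.22, -0.13, -0.02],[0.23, -0.11, -0.02],[0.24, -0.09, -0.02],[0.25, -0.06, -0.02],[0.25, -0.04, -0.02],[0.26, -0.01, -0.02],[0.26, 0.01, -0.02],[0.25, 0.04, -0.01],[0.25, 0.07, -0.02],[0.28, -0.02, 0.0],[0.28, 0.01, 0.0],[0.28, 0.04, 0.0],[0.27, 0.07, 0.0],[0.27, 0.1, 0.0],[0.26, 0.12, 0.0],[0.24, 0.15, 0.0],[0.22, 0.17, 0.0],[0.21, 0.19, 0.0],[0.19, 0.22, 0.0],
```

>>> arm_command(deltas=[[0.2, -0.15, -0.02, 0, 0, -1], [0.22, -0.13, -0.02, 0, 0, -1], [0.23, -0.11, -0.02, 0, 0, -1], [0.24, -0.09, -0.02, 0, 0, -1], [0.25, -0.06, -0.02, 0, 0, -1], [0.25, -0.04, -0.02, 0, 0, -1], [0.26, -0.01, -0.02, 0, 0, -1], [0.26, 0.01, -0.02, 0, 0, -1], [0.25, 0.04, -0.01, 0, 0, -1], [0.25, 0.07, -0.02, 0, 0, -1], [0.28, -0.02, 0, 0, 0, -1], [0.28, 0.01, 0, 0, 0, -1], [0.28, 0.04, 0, 0, 0, -1], [0.27, 0.07, 0, 0, 0, -1], [0.27, 0.1, 0, 0, 0, -1], [0.26, 0.12, 0, 0, 0, -1], [0.24, 0.15, 0, 0, 0, -1], [0.22, 0.17, 0, 0, 0, -1], [0.21, 0.19, 0, 0, 0, -1], [0.19, 0.22, 0, 0, 0, -1]], fingers=-1)

```text
time: 3.5
position: [500.2, 132.2, 250.4]
eef_rot: [1.341, 2.84, 0.0]
force: [0.4, -0.6, 1.0]
opening: -0.2
grasp_force: 0.0
```

>>> arm_command(deltas=[[0, 0, 0, 0, 0, -1], [0, 0, 0, 0, 0, -1], [0, 0, 0, 0, 0, -1], [0, 0, 0, 0, 0, -1], [0, 0, 0, 0, 0, -1], [0, 0, 0, 0, 0, -1], [0, 0, 0, 0, 0, -1], [0, 0, 0, 0, 0, -1], [0, 0, 0, 0, 0, -1], [0, 0, 0, 0, 0, -1], [0, 0, 0, 0, 0, -1], [0, 0, 0, 0, 0, -1], [0, 0, 0, 0, 0, 0]])

```text
time: 5.12
position: [500.0, 130.7, 250.3]
eef_rot: [-0.49, 3.103, -0.0]
force: [-0.6, 0.2, -0.1]
opening: -0.3
grasp_force: 0.0
```

```bash
cat > look.py <<'E'
import sys
from h import *
s=env.read_state();im=env.snapshot("wrist");c=cam("wrist",s)
print(s["time"],np.round(s["position"],1),np.round(s["joint_positions"],2),s["opening"],np.round(s["force"],2))
obs=[]
for k,X in(("wide_edge",LID),("wide_press",PAD)):
    d=env.cut_out("wrist",k)
    for e in d[:2]: print(k,round(e["conf"],2),np.round(e["bbox"]),e["mask"].sum())
    if d: obs.append((c,X,np.array(d[0]["mask"])))
p0=[586.4,162,.339,24.4]
r=fit(obs,p0,(8,8,.05,6));print(np.round(r.x,3),r.fun)
R=Rn.from_rotvec(s["eef_rot"]).as_matrix();print("toolx yaw",np.arctan2(R[1,0],R[0,0]),"z",R[:,2])
for p,col in((p0,(0,0,255)),(r.x,(0,255,0))):
    for X in(LID,PAD):
        h=cv2.convexHull(proj(c,world(p,X)).astype(np.float32));cv2.polylines(im,[h.astype(np.int32)],True,col,1)
cv2.imwrite(sys.argv[1],im)
E
python3 look.py pics/w1.png
```

```text
5.125 [500.  130.7 250.3] [ 0.   -0.14 -0.09  1.62 -0.   -0.31] -0.2558333026061347 [-0.63  0.18 -0.14]
wide_edge 0.85 [244. 254. 410. 356.] 11355
wide_press 0.86 [312. 196. 344. 263.] 2050
[5.90195e+02 1.62797e+02 3.20000e-01 1.99520e+01] 0.590064535181527
toolx yaw -2.8280563121018436 z [ 1.64973650e-04 -1.13746389e-04 -9.99999980e-01]
```

View pics/w1.png

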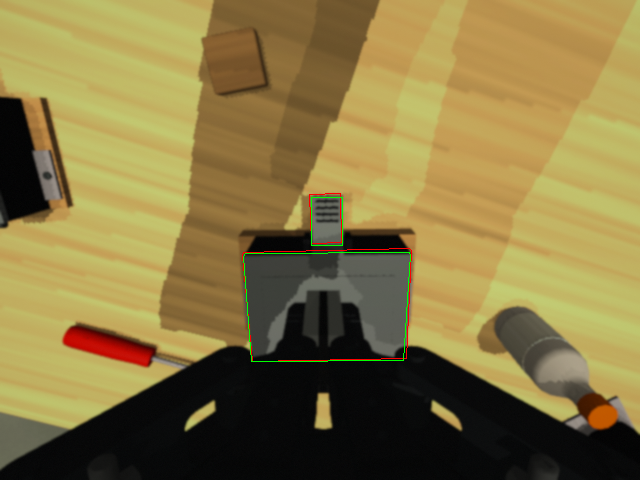

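The wrist view shows the wide case squarely in line. The pad is at (327,222) and the lid's front edge is on row 254, and the fitted outline agrees within about 1 px. The offcut at (235,60) and the glue at (545,355) are clear. Next I go down to just above the pad.

>>> arm_command(deltas=[[-0.016, 0.012, 0.17, 0, 0, 0], [0, 0, 0.17, 0, 0, 0], [0, 0, 0.17, 0, 0, 0], [0, 0, 0.17, 0, 0, 0], [0, 0, 0.17, 0, 0, 0], [0, 0, 0.17, 0, 0, 0], [0, 0, 0.04, 0, 0, 0], [0, 0, 0.03, 0, 0, 0], [0, 0, 0, 0, 0, 0]])

```text
time: 6.4
position: [502.1, 133.2, 87.3]
eef_rot: [-0.491, 3.102, -0.0]
force: [-0.1, 0.5, 1.0]
opening: -0.2
grasp_force: 0.0
```

>>> arm_command(deltas=[[0, 0, 0.02, 0, 0, 0], [0, 0, 0.02, 0, 0, 0], [0, 0, 0.02, 0, 0, 0]])

```text
time: 6.78
position: [501.7, 133.2, 77.6]
eef_rot: [-0.492, 3.103, -0.0]
force: [-0.2, 1.0, 0.4]
opening: 0.0
grasp_force: 0.0
```

>>> arm_command(deltas=[[0, 0, 0.02, 0, 0, 0], [0, 0, 0.02, 0, 0, 0]])

```text
time: 7.02
position: [501.7, 133.2, 71.4]
eef_rot: [0.491, -3.103, 0.0]
force: [0.7, -0.1, 0.9]
opening: 0.0
grasp_force: 0.0
```

>>> arm_command(deltas=[[0, 0, 0.015, 0, 0, 0]])

```text
time: 7.15
position: [501.6, 133.2, 69.2]
eef_rot: [0.491, -3.103, 0.0]
force: [-0.8, -0.0, 0.4]
opening: -0.3
grasp_force: 0.0
```

No clear contact force yet, so I'll look.

```bash
python3 look.py pics/w2.png
```

```text
7.15 [501.6 133.2  69.2] [ 0.01 -0.11 -0.4   1.29 -0.   -0.31] -0.34932151211208373 [-0.8  -0.03  0.42]
wide_edge 0.73 [185. 382. 499. 429.] 948
wide_press 0.8 [293. 266. 356. 405.] 2019
[5.90614e+02 1.61634e+02 3.11000e-01 1.57570e+01] 1.6440469257708807
toolx yaw -2.8274293657285052 z [-1.43719084e-04 -1.10523940e-04 -9.99999984e-01]
```

View pics/w2.png

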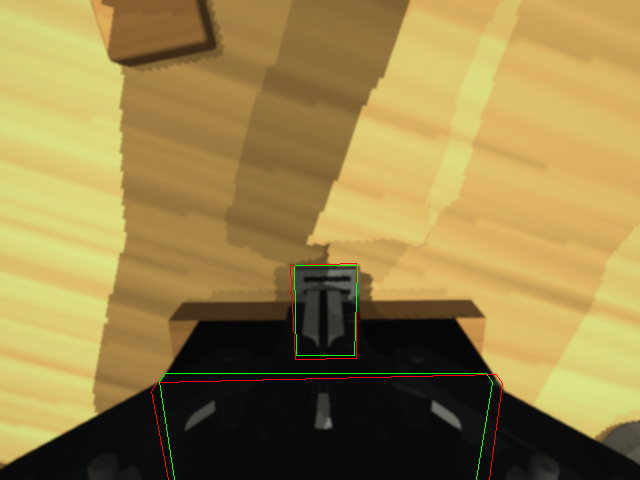

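The fingertips at (325,320) are centred over the pad, which spans rows 265–355, and seem just above it. The case sits lower than I fitted, so I keep going down in small steps.

>>> arm_command(deltas=[[0, 0, 0.015, 0, 0, 0], [0, 0, 0.015, 0, 0, 0]])

```text
time: 7.55
position: [501.7, 133.2, 64.8]
eef_rot: [-0.491, 3.103, -0.0]
force: [-0.0, 0.2, 0.5]
opening: -0.1
grasp_force: 0.0
```

>>> arm_command(deltas=[[0, 0, 0.015, 0, 0, 0]])

```text
time: 7.68
position: [501.7, 133.2, 62.5]
eef_rot: [0.491, -3.103, 0.0]
force: [-0.5, 0.2, 1.5]
opening: 0.2
grasp_force: 0.9
```

>>> arm_command(deltas=[[0, 0, 0.015, 0, 0, 0], [0, 0, 0, 0, 0, 0]])

```text
time: 7.92
position: [501.5, 133.1, 60.3]
eef_rot: [0.491, -3.102, 0.0]
force: [-1.3, -0.6, 1.5]
opening: -0.2
grasp_force: 0.9
```

>>> arm_command(deltas=[[0, 0, 0.015, 0, 0, 0], [0, 0, 0, 0, 0, 0]])

```text
time: 8.18
position: [501.6, 133.2, 58.1]
eef_rot: [0.491, -3.103, 0.0]
force: [-3.0, -0.8, 3.3]
opening: 0.1
grasp_force: 1.9
```

>>> arm_command(deltas=[[0, 0, 0.015, 0, 0, 0], [0, 0, 0, 0, 0, 0]])

```text
time: 8.43
position: [501.7, 133.2, 55.8]
eef_rot: [0.491, -3.103, 0.0]
force: [-2.9, -1.4, 4.3]
opening: 0.3
grasp_force: 2.4
```

>>> arm_command(deltas=[[0, 0, 0.01, 0, 0, 0], [0, 0, 0, 0, 0, 0]])

```text
time: 8.68
position: [501.8, 133.2, 55.1]
eef_rot: [-0.492, 3.103, -0.0]
force: [-6.2, -0.1, 10.5]
opening: 0.4
grasp_force: 5.5
```

Run:
```python
from h import *
im=env.snapshot("scene");cv2.imwrite("pics/s2.png",cv2.resize(im[170:300,290:480],None,fx=4,fy=4))
s=env.read_state();print(s["time"],s["position"],s["force"])
```

```text
8.725 [501.82507197 133.18014843  55.10212567] [-5.20418034 -0.95323822  9.83339569]
```

View pics/s2.png

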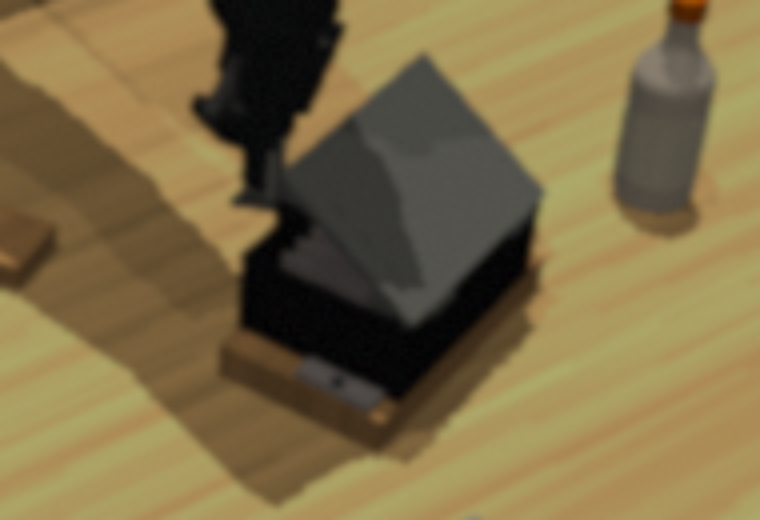

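The picture shows the lid sprung up part way, with its front edge running from about (285,185) to (410,320), and the fingers still on the tab. I go straight up, back off, then rise to pushing height.

>>> arm_command(deltas=[[0, 0, -0.05, 0, 0, 0], [0, 0, -0.07, 0, 0, 0], [0.1, 0, -0.07, 0, 0, 0], [0.06, 0, -0.1, 0, 0, 0], [0, 0, -0.1, 0, 0, 0], [0, 0, -0.06, 0, 0, 0], [0, 0, 0, 0, 0, 0]])

```text
time: 9.6
position: [479.7, 125.8, 122.8]
eef_rot: [-0.491, 3.101, -0.0]
force: [0.3, 0.6, 0.0]
opening: 0.0
grasp_force: 0.0
```

Run:
```python
from h import *
s=env.read_state();im=env.snapshot("wrist");c=cam("wrist",s);print(s["position"],s["force"])
# refit pose in box frame using open lid at 0.6 in scene+top
def lid(a):
    X=LID-[55,0,55]; ca,sa=np.cos(a),np.sin(a)
    return X@np.array([[ca,0,-sa],[0,1,0],[sa,0,ca]]) if 0 else np.c_[X[:,0]*ca+X[:,2]*sa,X[:,1],-X[:,0]*sa+X[:,2]*ca]+[55,0,55]
P=[589.5,162.5,.32,20]
for z in(8,20):
    q=proj(c,world([589.5,162.5,.32,z],lid(.6)));h=cv2.convexHull(q.astype(np.float32));cv2.polylines(im,[h.astype(np.int32)],True,(0,255,0) if z==20 else (0,0,255),1)
R=Rn.from_rotvec(s["eef_rot"]).as_matrix()
for zz,col in((11,(255,0,255)),(-3,(255,255,0))):
    q=proj(c,np.array([s["position"]+R@np.array([x,y,zz]) for x,y in((11,-14),(11,14),(-11,14),(-11,-14))]))
    cv2.polylines(im,[q.astype(np.int32)],True,col,1)
cv2.imwrite("pics/w3.png",im)
```

```text
[479.70119105 125.83283207 122.81600947] [0.2993253  0.58150236 0.01740443]
```

View pics/w3.png

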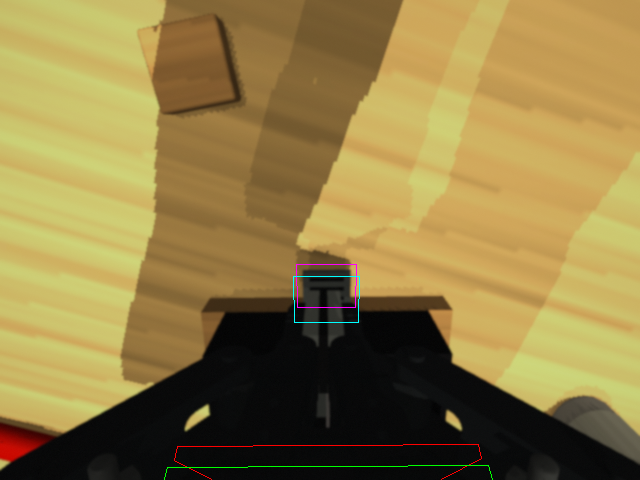

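The wrist view shows the fingertips at (325,300) in front of the case, lined up with its middle. The lid itself is hidden behind the gripper. Now I push forward.

>>> arm_command(deltas=[[-0.08, 0, 0.02, 0, 0, 0], [-0.08, 0, 0, 0, 0, 0], [-0.08, 0, 0, 0, 0, 0], [-0.06, 0, 0, 0, 0, 0], [-0.04, 0, 0, 0, 0, 0], [-0.04, 0, 0, 0, 0, 0], [-0.04, 0, 0, 0, 0, 0], [-0.04, 0, 0, 0, 0, 0], [-0.04, 0, 0, 0, 0, 0], [-0.04, 0, 0, 0, 0, 0]])

```text
time: 10.9
position: [545.7, 147.6, 120.2]
eef_rot: [0.487, -3.081, 0.009]
force: [-79.2, -27.8, 62.0]
opening: -0.1
grasp_force: 43.2
```

Run:
```python
from h import *
im=env.snapshot("scene");cv2.imwrite("pics/s3.png",cv2.resize(im[150:300,290:480],None,fx=4,fy=4))
s=env.read_state();print(s["time"],s["position"],s["force"])
```

```text
10.95 [545.58026712 147.54210651 120.48465103] [-65.61073932 -22.82513165  51.63752665]
```

View pics/s3.png

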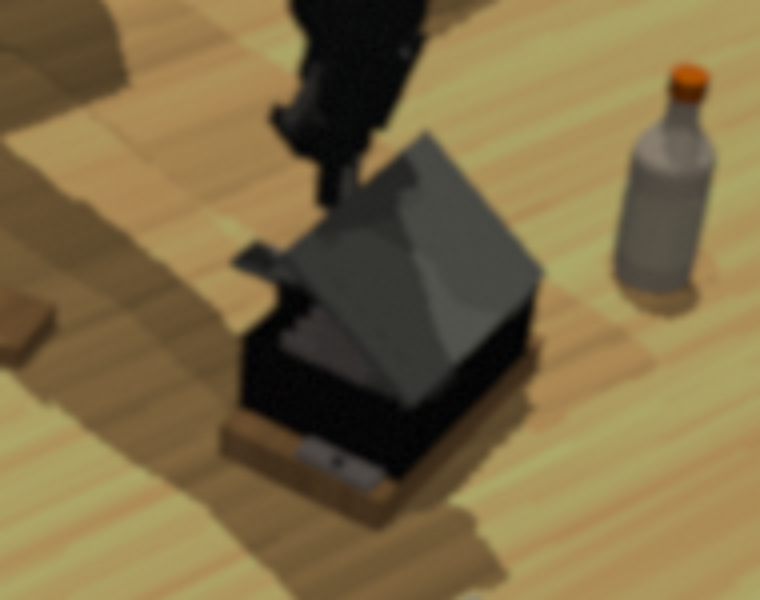

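The lid's front edge jammed on the finger face: friction sent the force straight through the hinge (the picture shows the lid still at about 0.6). I back off and reach lower under the edge. Then I sweep up and forward so that friction helps lift the lid.

>>> arm_command(deltas=[[0.1, 0, 0, 0, 0, 0], [0.06, 0, 0, 0, 0, 0], [0, 0, 0.05, 0, 0, 0], [0, 0, 0.055, 0, 0, 0], [0, 0, 0, 0, 0, 0]])

```text
time: 11.58
position: [532.6, 143.5, 101.8]
eef_rot: [0.491, -3.101, -0.0]
force: [-0.1, 0.4, 0.0]
opening: 0.2
grasp_force: 0.0
```

>>> arm_command(deltas=[[-0.04, 0, 0, 0, 0, 0], [-0.03, 0, -0.01, 0, 0, 0], [-0.022, 0, -0.04, 0, 0, 0], [-0.022, 0, -0.04, 0, 0, 0], [-0.025, 0, -0.04, 0, 0, 0]])

```text
time: 12.2
position: [553.4, 149.9, 123.3]
eef_rot: [-0.491, 3.102, -0.0]
force: [-0.8, -0.1, 0.0]
opening: 0.3
grasp_force: 0.3
```

>>> arm_command(deltas=[[-0.025, 0, -0.035, 0, 0, 0], [-0.027, 0, -0.032, 0, 0, 0], [-0.027, 0, -0.03, 0, 0, 0], [-0.03, 0, -0.025, 0, 0, 0], [-0.03, 0, -0.025, 0, 0, 0], [-0.032, 0, -0.02, 0, 0, 0], [-0.032, 0, -0.01, 0, 0, 0]])

```text
time: 13.08
position: [582.2, 159.4, 149.5]
eef_rot: [-0.492, 3.103, -0.0]
force: [0.2, -0.8, 0.5]
opening: -0.3
grasp_force: 0.4
```

Run:
```python
from h import *
im=env.snapshot("scene");cv2.imwrite("pics/s4.png",cv2.resize(im[150:300,290:480],None,fx=4,fy=4))
s=env.read_state();print(s["time"],s["position"],s["force"],s["grasp_force"])
```

```text
13.125 [582.73289014 159.41614184 149.55365949] [-0.76451609 -0.14228946  0.44113484] 0.1681901147821918
```

View pics/s4.png

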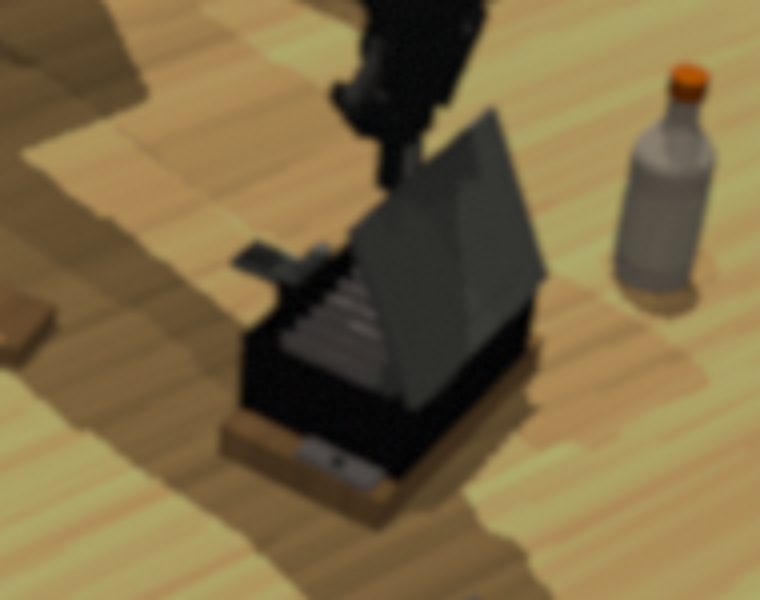

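The lid is at about 1.1 rad, with its edge from (350,235) to (490,110), and moving freely with almost no force. I keep pushing it past upright, a little lower for more overlap.

>>> arm_command(deltas=[[-0.033, 0, 0.01, 0, 0, 0], [-0.033, 0, 0.015, 0, 0, 0], [-0.033, 0, 0.015, 0, 0, 0], [-0.035, 0, 0.01, 0, 0, 0], [-0.035, 0, 0.01, 0, 0, 0], [-0.035, 0, 0, 0, 0, 0], [-0.035, 0, 0, 0, 0, 0], [-0.035, 0, 0, 0, 0, 0], [-0.035, 0, 0, 0, 0, 0]])

```text
time: 14.25
position: [626.8, 173.9, 141.1]
eef_rot: [-0.492, 3.101, 0.0]
force: [-1.1, 1.3, 6.2]
opening: 0.1
grasp_force: 1.0
```

>>> arm_command(deltas=[[-0.035, 0, 0, 0, 0, 0], [-0.035, 0, 0, 0, 0, 0], [-0.035, 0, 0, 0, 0, 0], [-0.035, 0, 0, 0, 0, 0], [-0.02, 0, 0, 0, 0, 0], [0, 0, 0, 0, 0, 0]])

```text
time: 15.0
position: [648.9, 181.0, 140.1]
eef_rot: [0.492, -3.103, 0.0]
force: [-0.2, 0.2, -0.4]
opening: -0.3
grasp_force: 0.0
```

Run:
```python
from h import *
im=env.snapshot("scene");cv2.imwrite("pics/s5.png",cv2.resize(im[150:300,290:480],None,fx=4,fy=4))
s=env.read_state();print(s["time"],s["position"],s["force"],s["grasp_force"])
```

```text
15.05 [648.79258008 181.02377013 140.15797926] [ 0.0302978  -0.11251928  0.06481481] 0.0
```

View pics/s5.png

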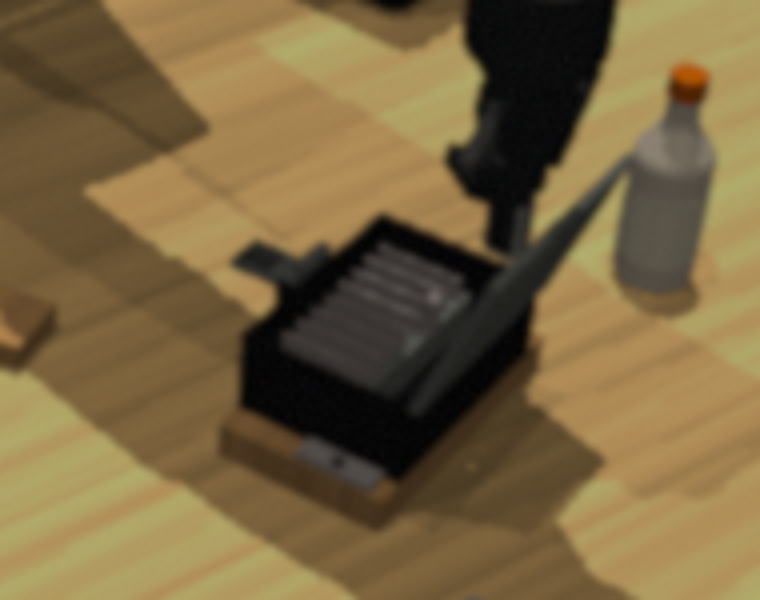

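The lid leans back past upright, a thin line from (415,400) to (630,160), and there is no force on the fingers. I withdraw and check its angle.

>>> arm_command(deltas=[[0.05, 0, 0, 0, 0, 0], [0.1, 0, 0, 0, 0, 0], [0.15, 0, 0, 0, 0, 0], [0.2, 0, -0.1, 0, 0, 0], [0.2, 0, -0.2, 0, 0, 0], [0.2, 0, -0.2, 0, 0, 0], [0.2, 0, -0.2, 0, 0, 0], [0.1, 0, 0, 0, 0, 0], [0, 0, 0, 0, 0, 0], [0, 0, 0, 0, 0, 0], [0, 0, 0, 0, 0, 0], [0, 0, 0, 0, 0, 0], [0, 0, 0, 0, 0, 0], [0, 0, 0, 0, 0, 0], [0, 0, 0, 0, 0, 0], [0, 0, 0, 0, 0, 0]])

```text
time: 17.05
position: [477.6, 125.4, 245.2]
eef_rot: [-0.492, 3.103, -0.0]
force: [-0.0, -0.6, -0.1]
opening: -0.0
grasp_force: 0.0
```

Run:
```python
from h import *
def lid(a):
    X=LID-[55,0,55]; ca,sa=np.cos(a),np.sin(a)
    return np.c_[X[:,0]*ca+X[:,2]*sa,X[:,1],-X[:,0]*sa+X[:,2]*ca]+[55,0,55]
s=env.read_state();print(s["time"],np.round(s["position"],1),np.round(s["force"],2))
for n in("scene","top"):
    im=env.snapshot(n);c=cam(n);d=env.cut_out(n,"wide_lid")
    if not d: print(n,"none");continue
    m=np.array(d[0]["mask"]);print(n,d[0]["conf"],m.sum())
    for a in(1.57,1.7,1.8,1.92,2.0):
        print(a,[round((q&m).sum()/(q|m).sum(),2) for z in(12,20) for q in[sil(c,world([589.5,162.5,.325,z],lid(a)))]])
    if n=="scene": cv2.imwrite("pics/s6.png",cv2.resize(im[150:350,190:480],None,fx=2.7,fy=2.7))
```

```text
17.05 [477.6 125.4 245.2] [-0.02 -0.6  -0.09]
scene 0.73 509
1.57 [np.float64(0.25), np.float64(0.25)]
1.7 [np.float64(0.36), np.float64(0.34)]
1.8 [np.float64(0.51), np.float64(0.49)]
1.92 [np.float64(0.31), np.float64(0.5)]
2.0 [np.float64(0.06), np.float64(0.16)]
top 0.81 1837
1.57 [np.float64(0.39), np.float64(0.41)]
1.7 [np.float64(0.64), np.float64(0.65)]
1.8 [np.float64(0.81), np.float64(0.84)]
1.92 [np.float64(0.93), np.float64(0.9)]
2.0 [np.float64(0.82), np.float64(0.79)]
```

View pics/s6.png

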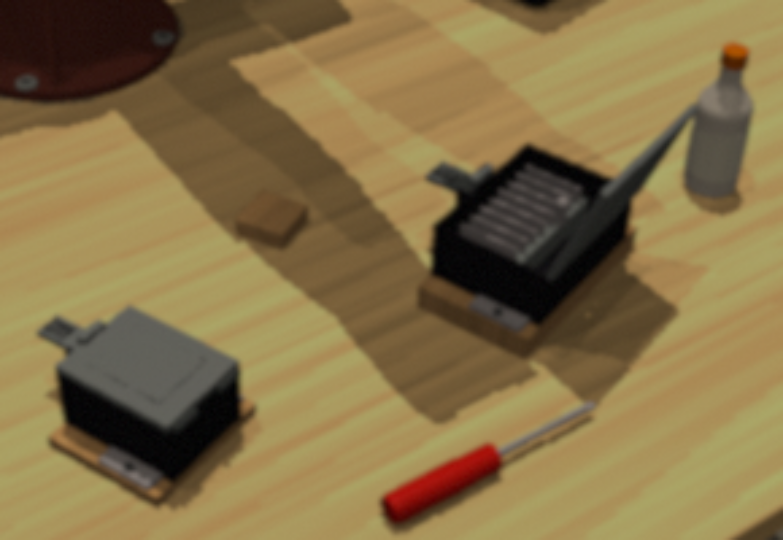

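The wide lid stands open at about 1.92 (0.93 overlap in the top view). The narrow case at (150,370) is shut, the offcut, glue and driver look undisturbed, and the robot touches nothing.

```bash
python3 -c "
from plant import env
print(env.sign_off())"
```

```text
the job is handed in; nothing more can be done
None
```

The wide case's tab was pressed and its lid now stands fully open at about 1.92 rad by the camera fit. The narrow case is shut, nothing else on the bench appears to have moved, and I handed the job in at about 17 s. My first push on the lid jammed and the wrist force reached at least 104 N (limit 120 N); no verdict came back.

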